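# Pin the port cover of a keyhole-surgery box trainer

### The job

The port cover lies loose and a little out of line on the box trainer. Take the two bullet-nosed locating pins from their block and push one down through each of the cover's two holes into the lugs hidden beneath, feeling your way so that the tapers draw cover and lugs into line, until both pins stand upright with their shoulders flush on the cover, then let go. Go gently, never with more than about 4 kg of force between a pin and the cover or the box, do not shove the cover away or lift it off its seat, and leave everything else on the bench where it is.

Things in the scene. Friction and masses are not known exactly. Their poses are not given: they have to be found in the camera images.
- pin1_grip (a point): steel bullet-nosed locating pin, head up in the grey pin block. 104 mm long: grip 22 mm across, 37 mm tall; under it a 32 mm wide, 5 mm thick shoulder; then a 20 mm shank, 16 mm straight, tapering over the last 46 mm to a 4 mm nose. 0.14 kg. Point: on the axis, 14 mm below the pin's top, 28 mm above the shoulder's underside, 90 mm above the nose. z: along the pin, up. Both pins alike, each fits either hole
- pin2_grip (a point): the other pin, the same in all respects, point in the same place. The pin block is 150 x 66 x 70 mm, left or right of the trainer; the pins stand 80 mm apart along its length, their shoulders resting on its top, in 23 mm square wells
- hole_left (a point): centre of the cover's left (+y) hole, at its top face: 21 mm, through the 8 mm cover. Right under the cover is a 30 mm deep lug with a 21 mm through bore, free below. Drawing both into line takes 10 to 25 N of push. The bore is not in line: it lies up to 8 mm off this point to any side, hidden but for what shows through the hole. Axes as the cover's
- hole_right (a point): the same at the cover's right (-y) hole, 290 mm from the left one; the bores in the two lugs are 290 mm apart too
- cover: loose pale grey port cover, 250 x 360 x 8 mm, 0.95 kg, on the box's rim; 4 to 8 N slide it; origin at the centre of its underside, x across (250 mm), y lengthwise towards the left hole, z up. Holes on its y axis at +145 and -145 mm. It carries 6 mm high black ports and, at x = -60 mm, y = +50 and -50 mm, two white trocar heads reaching 58 mm above its underside
- trainer: black box trainer, 250 x 360 mm, rim 110 mm above the bench, fixed; origin at the centre of its underside, x across, y lengthwise, z up. Its two lugs sit on a steel cross rail clamped in slots, so their exact place differs from time to time and cannot be told from the box; they do not give under the forces of this job
- dish: bystander: steel dish 150 x 90 x 28 mm with a blue spool and a white sleeve in it, on the side of the trainer opposite to the pin block; origin under its centre
- needleholder: bystander: flat steel needle holder, 160 mm long, 6 mm high, lying on the bench; origin near its middle
- spray: bystander: bottle, 64 mm across, 170 mm tall, beyond the trainer; origin under its centre
- jar: bystander: amber jar, 60 mm across, 75 mm tall, beyond the trainer; origin under its centre
- grasper: bystander: long keyhole grasper lying to the right, 390 mm long, 20 mm high; origin where the shaft leaves the handle
- suturepad: bystander: flat skin-coloured pad, 120 x 90 x 14 mm, lying to the left; origin under its centre
Mind the look-alikes: they are no part of the job. What is shaped like the part that bears pin2_grip but blue or green is not meant.

How it is judged:
By the outcome, as a careful person would: the job done as asked, in the order asked, and still so for the second after the job is handed in, with the robot touching nothing.
It also fails if it takes over 72 s, if anything falls off the work surface, if the arm or the gripper's body presses on something with over 40 N, if the wrist force passes 120 N, or if a joint passes its speed limit or range.

### The arm

A 7-joint arm with a two-finger parallel gripper is mounted at the origin on the work surface. World frame = base frame: x ahead of the robot, y to its left, z up, the work surface at z = 0. Lengths are in m, angles in rad, forces in N, time in s.
With the tool pointing down it reaches from about 0.425 to 0.925 m from the base axis. Payload 6.8 kg.
Tool frame: the origin (TCP) lies at the very end of the fingers, on their centre line; the grasp point (between the pads) lies 19 mm behind it; z points along the fingers, y is the line along which they close (so a half turn about z gives the same grasp; the last joint's range is limited). The gripper opens to 85 mm and grips with 20 to 120 N. Pads are 22 mm wide; open, the fingers measure 114 mm over their backs; the gripper's body (76 mm by 85 mm) begins 54 mm behind the grasp point. The pads swing forward as they close: fully open they stand 13 mm farther back than shut.
Start: joints at [1.041, 0.477, 0.022, 1.555, -0.011, 1.109, -0.083], TCP at [0.276, -0.616, 0.231] pointing down, gripper open.
Joint ranges: [-2.96, 2.96], [-0.34, 2.1], [-1.41, 1.46], [0.24, 2.44], [-1.37, 4.51], [0.17, 1.92], [-2.96, 2.96]. Speed limits (rad/s): [2.39, 2.39, 3.14, 3.14, 3.14, 3.14, 3.14].

### API

Orientations are given as a rotation vector (axis times angle).
In Python, from bench import monitor, optics, r gives the robot as it stands.
- The arm moves only by the shell command python3 -m crank 'ROWS' [OPENING] [FORCE]. ROWS is JSON, a list of rows, each a list of 2 entries, a list of its own where there are three numbers: the shift along the tool's x, y, z in cm, then the turn, a rotation vector about the tool's x, y, z in rad. A call has 1 to 5 rows; each row shifts and turns the commanded pose from where the row before left it, along the tool's axes as they then stand; what a row does not reach is not made up. A row lasts 1/10 s, in which the tool goes at most 50 mm and 8.59 degrees, less where a joint would pass 70% of its speed; a pose out of reach is approached as far as the arm can. A call is refused whole if a number of a shift passes 5 or a number of a turn 0.15, either way. A call with a gripper value outside its range is refused whole. OPENING is the finger opening in cm, from 0 to 8.54, set as the call begins (- or left out, the last holds). The fingers move at their own pace and stop on an object; FORCE is the grip in N (left out, the last holds). Time passes only in rows, so rows that do not move let the fingers close. It gives the time, the measured TCP pose, the force, the opening and the grip force at its end, in the units of the state.
- monitor.get_obs(): the state, without advancing time (a new reading comes with each control period).
- optics.grab_frame(name): name is "scene" or "top" or "wrist"; returns (picture, depth): 384x512x3 uint8, red, green, blue; 384x512 float32, m along the optical axis (not along the pixel's ray), 0 where there is no reading.
- optics.camera_model(name): a dict with "vertical_fov" (degrees; the focal length in pixels is half the picture's height over the tangent of half this angle, whatever the lens; pixels are square), "cx", "cy" (the principal point, pixels), "D" ([k1, k2, p1, p2, k3] as OpenCV has them; the pictures are not rectified), "R" (3x3) and "t" (3): a world point X has camera coordinates R X + t; the wrist camera has in their place "hand_eye" (4x4, takes a point from camera to tool coordinates, whose origin is the TCP and whose axes are the flange's). Camera axes: x right, y down, z forward; pixel columns grow to the right and rows downward; lengths in m; the calibration is good to about 2 mm. A picture is of the moment at which its call begins: read the wrist's pose just before it. camera_model takes no time and is no camera call.
- r.hand_in(): hands the job in; it is judged then, once.
The state is a dict: "clock": time; "joints": joint angles; "qvel": joint speeds; "tau": joint torques, N m; "tcp_pos": TCP position; "orientation": TCP orientation; "contact_force": force on the tool from outside, world axes, zero at the start; "moment": the same for the moment, N m; "grip_width": finger opening in m; "gripper_force": force on a finger pad.
Only numpy, scipy, OpenCV 4.12 (cv2) and the standard library are available. Lean on these libraries where they do the work, as an engineer would, in place of code of your own. Each camera call takes 0.05 s, during which the arm holds its last target. There are 200 camera calls.

## Working session

There is one attempt and no reset: what is moved stays moved. The work goes in short steps, Python scripts to look and compute and a shell command to move; the robot and the scene stay as the last step left them, time stands still between calls to the robot, and variables do not carry over. Pictures are saved under pics/ and viewed, at most 10 in all, crops included, and the job is handed in when it is done.

```bash
ls; mkdir -p pics
python3 - <<'E'
from bench import monitor, optics, r
import cv2,numpy as np
print(monitor.get_obs())
for n in ["scene","top"]:
    p,d=optics.grab_frame(n); cv2.imwrite(f"pics/{n}0.png",p[...,::-1]); np.savez(f"{n}0.npz",p=p,d=d)
    print(optics.camera_model(n))
print(optics.camera_model("wrist"))
E
```

```text
pics
{'clock': 0.0, 'joints': array([ 1.04090013,  0.47777621,  0.02236212,  1.55642269, -0.01154355,
        1.10929971, -0.08308981]), 'qvel': array([-0.00151269,  0.00053339, -0.00132092,  0.00094678,  0.00198864,
        0.00037078,  0.00074484]), 'tau': array([ 9.62567938e-04, -5.96445358e+01,  1.60801359e+00, -2.81191564e+01,
        1.23517096e-02,  9.41959064e-03,  1.83351702e-06]), 'tcp_pos': array([ 0.27609559, -0.61531967,  0.2303543 ]), 'orientation': array([-3.07031131e+00, -6.57285323e-01,  7.40689853e-04]), 'contact_force': array([ 0.02597643, -0.210708  , -0.26962374]), 'moment': array([-0.03844425,  0.002332  , -0.00571032]), 'gripper_force': 0.0, 'grip_width': 0.08564364924175483}
{'vertical_fov': 43.70686552400488, 'cx': 250.7590696815272, 'cy': 194.49486027300753, 'D': array([-0.08817213,  0.        ,  0.        ,  0.        ,  0.        ]), 'R': array([[ 0.28748856,  0.95777468,  0.00424108],
       [ 0.79256857, -0.23540897, -0.56251016],
       [-0.5377596 ,  0.16507659, -0.8267795 ]]), 't': array([-0.18506183, -0.40361059,  1.82409323])}
{'vertical_fov': 48.77
[... 161 characters left out ...]
707, -0.99681763, -0.00214017],
       [-0.97295679,  0.07824621, -0.21733067],
       [ 0.21680651, -0.01523615, -0.97609569]]), 't': array([0.03017146, 0.57056209, 1.52282749])}
{'vertical_fov': 58.73339719479652, 'cx': 254.05130357059804, 'cy': 192.05300981928514, 'D': array([-0.10245044,  0.        ,  0.        ,  0.        ,  0.        ]), 'hand_eye': array([[ 1.62508971e-04, -9.51490652e-01, -3.07677613e-01,
         7.86130410e-02],
       [ 9.99999986e-01,  1.66362633e-04,  1.37042089e-05,
        -3.67056816e-05],
       [ 3.81466312e-05, -3.07677611e-01,  9.51490665e-01,
        -1.42511358e-01],
       [ 0.00000000e+00,  0.00000000e+00,  0.00000000e+00,
         1.00000000e+00]])}
```

View pics/scene0.png

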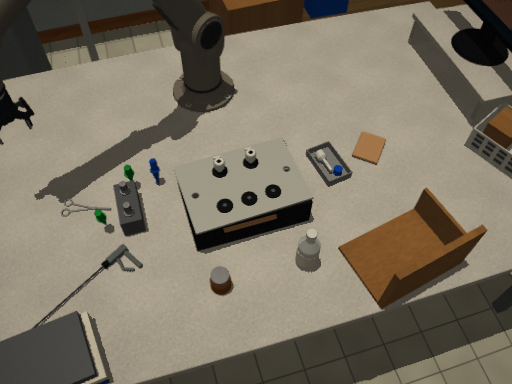

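View pics/top0.png

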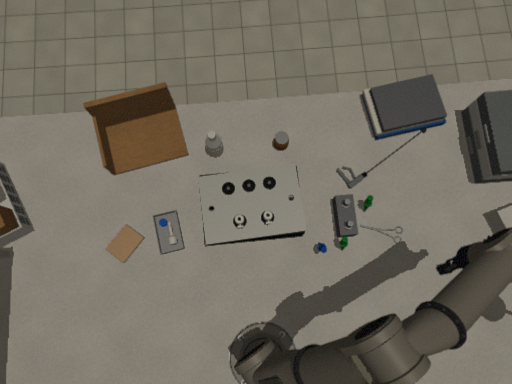

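The scene shows the pin block at about (128,205), with two grey pins in it at (124,187) and (127,208). In the top view they are at (347,203) and (350,225). The look-alikes are green at (129,172) and (100,216) and blue at (154,168), all standing loose. The steel-grey ones in the block fit the description. The cover holes in the top view are near (211,208) for left and (291,197) for right.

```bash
cat > h.py <<'E'
import numpy as np,cv2
from scipy.spatial.transform import Rotation as Ro
from bench import monitor, optics, r
def KD(m):
    f=192/np.tan(np.radians(m["vertical_fov"]/2)); return np.array([[f,0,m["cx"]],[0,f,m["cy"]],[0,0,1.]]),np.array(m["D"])
def c2w(name,st=None):
    m=optics.camera_model(name)
    if name=="wrist":
        T=np.eye(4);T[:3,:3]=Ro.from_rotvec(st["orientation"]).as_matrix();T[:3,3]=st["tcp_pos"]; return T@m["hand_eye"]
    T=np.eye(4);T[:3,:3]=m["R"];T[:3,3]=m["t"];return np.linalg.inv(T)
def rays(name,uv,st=None):
    K,D=KD(optics.camera_model(name)); T=c2w(name,st)
    n=cv2.undistortPoints(np.array(uv,float).reshape(-1,1,2),K,D)[:,0]
    n=np.c_[n,np.ones(len(n))]
    return T[:3,3],n@T[:3,:3].T   # origin, dirs (unit depth)
def atz(name,uv,z,st=None):
    o,d=rays(name,uv,st); return o+d*((z-o[2])/d[:,2])[:,None]
def cloud(name,depth,st=None):
    v,u=np.mgrid[:384,:512]; o,d=rays(name,np.c_[u.ravel(),v.ravel()],st)
    return (o+d*depth.ravel()[:,None]).reshape(384,512,3)
def proj(name,X,st=None):
    K,D=KD(optics.camera_model(name)); T=np.linalg.inv(c2w(name,st))
    return cv2.projectPoints(np.array(X,float).reshape(-1,1,3),cv2.Rodrigues(T[:3,:3])[0],T[:3,3],K,D)[0][:,0]
def snap(tag,name="wrist"):
    st=monitor.get_obs(); p,d=optics.grab_frame(name); np.savez(tag+".npz",p=p,d=d,pos=st["tcp_pos"],ori=st["orientation"])
    return p,d,st
def load(tag):
    z=np.load(tag+".npz"); return z["p"],z["d"],dict(tcp_pos=z["pos"],orientation=z["ori"]) if "pos" in z else None
E
python3 - <<'E'
from h import *
p,d,_=load("top0"); C=cloud("top",d)
for n,u,v in [("pinA",347,203),("pinB",350,225),("blockmid",345,214),("hl",211,208),("hr",291,197),("cov",250,205),("bluedec",322,248),("gr1",344,242),("gr2",368,202),("tro",240,222),("tro2",268,217)]:
    print(n,C[v,u].round(3),np.nanmax(C[v-4:v+5,u-4:u+5,2]).round(3))
# holes on plane z=.118
print(atz("top",[[211,208],[291,197]],.118).round(4))
print(atz("top",[[347,203],[350,225]],.112).round(4))
st=monitor.get_obs();print(Ro.from_rotvec(st["orientation"]).as_matrix().round(3))
a=cv2.resize(p[180:260,300:390],None,fx=6,fy=6,interpolation=2)
b=cv2.resize(p[180:230,195:310],None,fx=6,fy=6,interpolation=2)
im=np.zeros((480,540,3),np.uint8);im[:a.shape[0],:a.shape[1]]=a
cv2.imwrite("pics/crop1.png",im[...,::-1])
E
```

```text
pinA [ 0.512 -0.349  0.113] 0.119
pinB [ 0.432 -0.35   0.109] 0.116
blockmid [ 0.48  -0.347  0.069] 1.61
hl [0.554 0.15  0.009] 0.127
hr [ 0.553 -0.151  0.103] 1.61
cov [0.532 0.    0.116] 0.126
bluedec [ 0.359 -0.242  0.102] 0.106
gr1 [ 0.375 -0.324  0.095] 0.108
gr2 [ 0.516 -0.434  0.08 ] 0.105
tro [0.465 0.04  0.166] 0.175
tro2 [ 0.474 -0.058  0.168] 1.61
[[ 0.532   0.1406  0.118 ]
 [ 0.5493 -0.1496  0.118 ]]
[[ 0.5123 -0.349   0.112 ]
 [ 0.432  -0.3494  0.112 ]]
[[ 0.912  0.409 -0.001]
 [ 0.409 -0.912  0.001]
 [-0.    -0.002 -1.   ]]
```

View pics/crop1.png

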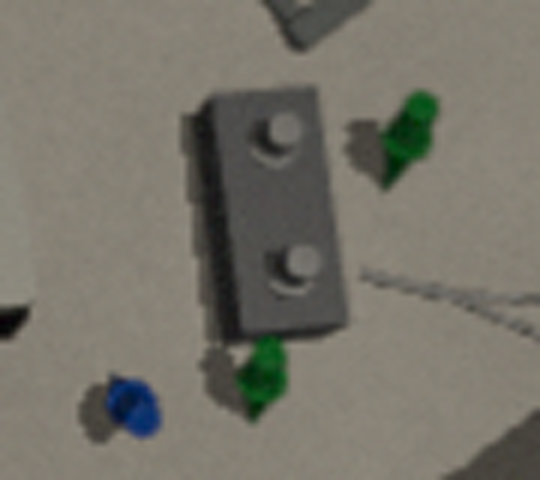

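The enlarged crop confirms it. The two grey steel pins stand in the dark block at crop (282,130) and (302,262). The look-alikes, green at (410,130) and (262,375) and blue at (133,405), stand outside it, so I leave those alone. Next I turn the tool square and hover over the block.

```bash
python3 -m crank '[[[0,0,0],[0,0,0.14]],[[0,0,0],[0,0,0.14]],[[0,0,0],[0,0,0.14]],[[2,-2.7,0],[0,0,0]],[[2,-2.7,0],[0,0,0]]]'
python3 -m crank '[[[2,-2.7,0],[0,0,0]],[[2,-2.7,0],[0,0,0]],[[2,-2.7,0],[0,0,0]],[[2,-2.7,0],[0,0,0]],[[2,-2.7,0],[0,0,0]]]'
python3 -m crank '[[[2,-2.7,0],[0,0,0]],[[2,-2.7,0],[0,0,0]],[[2,-2.7,0],[0,0,0]],[[0,0,0],[0,0,0]],[[0,0,0],[0,0,0]]]'
python3 - <<'E'
from h import *
p,d,st=snap("w1"); cv2.imwrite("pics/w1.png",p[...,::-1])
print(st["tcp_pos"],Ro.from_rotvec(st["orientation"]).as_matrix().round(4),st["contact_force"])
C=cloud("wrist",d,st); z=C[...,2]
for c in [(0.512,-.349),(.432,-.349)]:
    m=(d>0)&(np.hypot(C[...,0]-c[0],C[...,1]-c[1])<.03)
    t=m&(z>.105)&(z<.125); s=m&(z>.071)&(z<.09)
    print("top",C[t].mean(0),np.median(z[t]),t.sum(),((C[t].min(0)+C[t].max(0))/2), "shoulder",s.sum(),C[s].mean(0))
E
```

```text
clock: 0.6
tcp_pos: [0.3156, -0.5615, 0.2306]
orientation: [-3.141, 0.001, 0.002]
contact_force: [0.8, 0.5, -0.6]
grip_width: 0.0851
gripper_force: 0.0
clock: 1.1
tcp_pos: [0.4165, -0.4252, 0.231]
orientation: [-3.141, -0.003, 0.001]
contact_force: [0.0, -1.3, 0.1]
grip_width: 0.0854
gripper_force: 0.0
clock: 1.6
tcp_pos: [0.4761, -0.3447, 0.231]
orientation: [-3.141, -0.006, 0.001]
contact_force: [-1.3, -0.4, -0.0]
grip_width: 0.0852
gripper_force: 0.0
[ 0.47610501 -0.34465535  0.23095047] [[ 1.0e+00  3.9e-03 -7.0e-04]
 [ 3.9e-03 -1.0e+00  3.0e-04]
 [-7.0e-04 -3.0e-04 -1.0e+00]] [-1.28934957 -0.43922627 -0.04376294]
top [ 0.51969378 -0.34861833  0.11148948] 0.11176618776037506 655 [ 0.5193693  -0.34876051  0.10985878] shoulder 522 [ 0.52008316 -0.34858501  0.073927  ]
top [ 0.44065413 -0.34935982  0.11116956] 0.1116030747856945 528 [ 0.43947451 -0.34949574  0.10935463] shoulder 525 [ 0.4447732  -0.34901949  0.0758767 ]
```

View pics/w1.png

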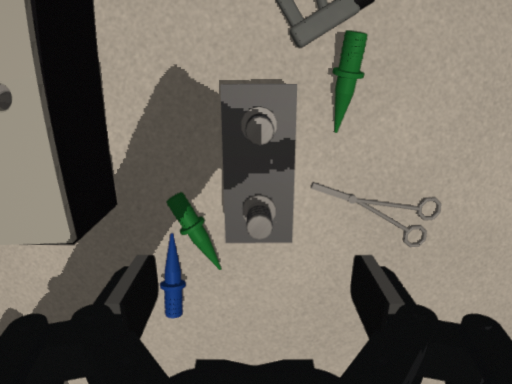

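The wrist view shows the real pins in the block at (260,128) and (258,220). The look-alikes are green at (350,80) and (195,230) and blue at (173,275). I check the decoy heights around the fingers' footprint before going down.

Run:
```python
from h import *
p,d,st=load("w1"); C=cloud("wrist",d,st)
for n,u,v in [("g1head",178,207),("g1nose",215,260),("g2",352,45),("g2nose",338,125),("blue",173,300)]: print(n,C[v,u].round(3))
for x0 in (.5195,.440):
  for s in (1,-1):
    m=(d>0)&(abs(C[...,0]-x0)<.02)&(s*(C[...,1]+.349)>.02)&(s*(C[...,1]+.349)<.065)
    print(x0,s,C[m][:,2].max())
```

```text
g1head [ 0.425 -0.262  0.026]
g1nose [ 0.356 -0.299  0.019]
g2 [ 0.591 -0.437  0.032]
g2nose [ 0.512 -0.435  0.006]
blue [ 0.307 -0.248  0.03 ]
0.5195 1 0.07227722179490959
0.5195 -1 0.07196125827048411
0.44 1 0.07173740789139926
0.44 -1 0.07192592624137034
```

```bash
python3 -m crank '[[[2.2,0.2,1],[0,0,0]],[[2.1,0.2,2],[0,0,0]],[[0,0,2],[0,0,0]],[[0,0,2],[0,0,0]],[[0,0,0],[0,0,0]]]'
```

```text
clock: 2.15
tcp_pos: [0.516, -0.35, 0.1582]
orientation: [-3.139, 0.001, 0.009]
contact_force: [-0.6, -0.3, -0.5]
grip_width: 0.0856
gripper_force: 0.0
```

Run:
```python
from h import *
p,d,st=snap("w2"); C=cloud("wrist",d,st); z=C[...,2]; print(st["tcp_pos"],st["orientation"])
t=(d>0)&(np.hypot(C[...,0]-.518,C[...,1]+.349)<.02)&(z>.1095)&(z<.116)
v,u=np.nonzero(t); print(u.min(),u.max(),v.min(),v.max())
(cx,cy),rr=cv2.minEnclosingCircle(C[t][:,:2].astype(np.float32)); print(cx,cy,rr,t.sum(),C[t].mean(0))
```

```text
[ 0.51597697 -0.34997878  0.15822883] [-3.13943926e+00  8.55690098e-04  8.79232584e-03]
234 270 196 230
0.5192635655403137 -0.34893372654914856 0.011071205139160156 964 [ 0.51984731 -0.34893997  0.11178759]
```

```bash
python3 -m crank '[[[0.35,-0.1,2],[0,0,0]],[[0,0,2],[0,0,0]],[[0,0,2],[0,0,0]],[[0,0,1.9],[0,0,0]],[[0,0,0],[0,0,0]]]'; python3 -m crank '[[[0,0,0],[0,0,0]],[[0,0,0],[0,0,0]],[[0,0,0],[0,0,0]],[[0,0,0],[0,0,0]],[[0,0,0],[0,0,0]]]' 1.5 80; python3 -m crank '[[[0,0,0],[0,0,0]],[[0,0,0],[0,0,0]],[[0,0,0],[0,0,0]],[[0,0,0],[0,0,0]],[[0,0,0],[0,0,0]]]'
```

```text
clock: 2.7
tcp_pos: [0.5209, -0.3487, 0.0812]
orientation: [-3.141, -0.001, 0.004]
contact_force: [-0.7, 0.1, -0.9]
grip_width: 0.0853
gripper_force: 0.0
clock: 3.2
tcp_pos: [0.5229, -0.3486, 0.0833]
orientation: [3.141, 0.003, 0.002]
contact_force: [-0.9, 1.2, 5.3]
grip_width: 0.0199
gripper_force: 78.0
clock: 3.7
tcp_pos: [0.5229, -0.3487, 0.0834]
orientation: [3.141, 0.003, 0.002]
contact_force: [-1.4, 0.5, 6.2]
grip_width: 0.0198
gripper_force: 77.9
```

```bash
python3 -m crank '[[[0,0,-1],[0,0,0]],[[0,0,-2],[0,0,0]],[[0,0,-2],[0,0,0]],[[0,0,-3],[0,0,0]],[[0,0,-3],[0,0,0]]]'; python3 -m crank '[[[0,0,-3],[0,0,0]],[[0,0,-3],[0,0,0]],[[0,0,0],[0,0,0]],[[0,0,0],[0,0,0]],[[0,0,0],[0,0,0]]]';  python3 - <<'E'
from h import *
p,d,st=snap("w3"); cv2.imwrite("pics/w3.png",p[...,::-1]); print(st["contact_force"],st["moment"])
E
```

```text
clock: 4.2
tcp_pos: [0.5219, -0.3481, 0.1934]
orientation: [-3.141, -0.003, 0.002]
contact_force: [1.1, 0.7, -1.7]
grip_width: 0.0196
gripper_force: 78.2
clock: 4.7
tcp_pos: [0.5215, -0.3479, 0.251]
orientation: [-3.14, -0.003, 0.003]
contact_force: [-0.5, 0.2, -2.3]
grip_width: 0.0202
gripper_force: 78.2
[-0.51765508  0.18960857 -2.30340794] [-0.01849469  0.01434531  0.00630622]
```

View pics/w3.png

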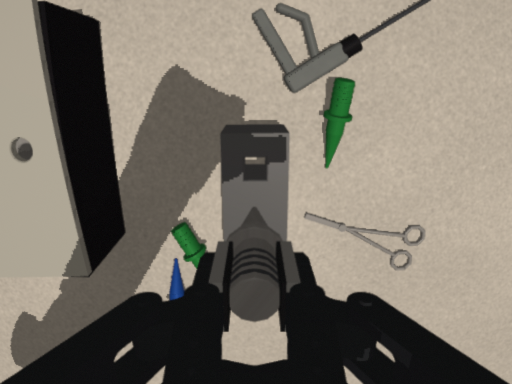

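The wrist view shows the pin held upright, with its nose at (257,207). The cover's right hole is at (22,150). Next I hover near the right hole, offset, to see it and the bore.

```bash
python3 -m crank '[[[-0.4,-4,0],[0,0,0]],[[-0.4,-4,0],[0,0,0]],[[-0.4,-4,0],[0,0,0]],[[-0.4,-4,0],[0,0,0]],[[-0.4,-3.8,0],[0,0,0]]]'; python3 -m crank '[[[0,0,0],[0,0,0]],[[0,0,0],[0,0,0]],[[0,0,0],[0,0,0]]]';  python3 - <<'E'
from h import *
p,d,st=snap("w4"); C=cloud("wrist",d,st)
uv=proj("wrist",[[.545,-.15,.118]],st)[0].astype(int); print(uv,st["tcp_pos"])
u,v=uv; w=45; u=np.clip(u,w,511-w); v=np.clip(v,w,383-w); print("crop origin",u-w,v-w)
a=cv2.resize(p[v-w:v+w,u-w:u+w],(540,540),interpolation=cv2.INTER_CUBIC)
b=cv2.resize(p,(256,192)); im=np.zeros((540,796,3),np.uint8); im[:,:540]=a; im[:192,540:]=b
cv2.imwrite("pics/w4.png",im[...,::-1])
# tool coords of pin nose from w3
p3,d3,s3=load("w3"); C3=cloud("wrist",d3,s3); T=Ro.from_rotvec(s3["orientation"]).as_matrix()
q=(C3-s3["tcp_pos"])@T
for uu,vv in [(257,210),(257,215),(257,225),(254,290),(232,290),(277,290)]: print(uu,vv,(q[vv,uu]*1000).round(1))
E
```

```text
clock: 5.25
tcp_pos: [0.5009, -0.1485, 0.2511]
orientation: [-3.141, -0.003, 0.003]
contact_force: [0.0, 0.4, -0.9]
grip_width: 0.0201
gripper_force: 78.4
clock: 5.55
tcp_pos: [0.5017, -0.1517, 0.2517]
orientation: [3.141, 0.0, -0.002]
contact_force: [-0.1, 0.2, -1.5]
grip_width: 0.0199
gripper_force: 78.5
[251 128] [ 0.50167042 -0.15170823  0.25173261]
crop origin 206 83
257 210 [-0.5  2.  64.3]
257 215 [ 2.5  1.9 48. ]
257 225 [12.2  1.6 10.6]
254 290 [  2.    0.1 -29.2]
232 290 [  1.2  -8.5 -28.1]
277 290 [  1.2   9.2 -28. ]
```

View pics/w4.png

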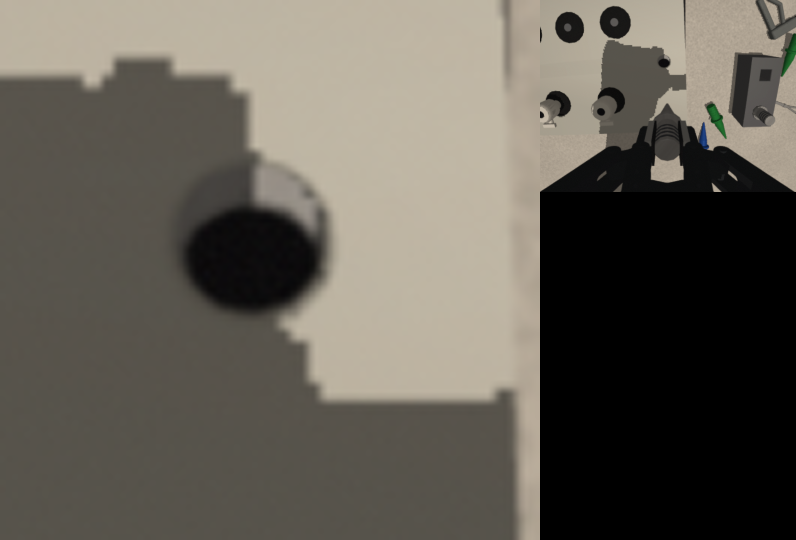

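The crop shows the right hole centred near crop (253,237). The dark bore inside it has its upper edge at y≈205, so it sits off toward −x. A fit of both circles follows.

```bash
cat > fit.py <<'E'
from h import *
from scipy.optimize import minimize, least_squares
th=np.linspace(0,2*np.pi,120)
def circ(c,z,st,R=.0105):
    return proj("wrist",np.c_[c[0]+R*np.cos(th),c[1]+R*np.sin(th),0*th+z],st)
def fit(tag,ext,org,S=6,zc=.118,thr=32):
    """ext: hole extents l,r,t,b in crop px; org: crop origin"""
    p,d,st=load(tag)
    e=np.array(ext,float)/S+np.array([org[0],org[0],org[1],org[1]])-0.4
    g=atz("wrist",[[(e[0]+e[1])/2,(e[2]+e[3])/2]],zc,st)[0,:2]
    def res(c): q=circ(c,zc,st); return np.array([q[:,0].min(),q[:,0].max(),q[:,1].min(),q[:,1].max()])-e
    h=least_squares(res,g,x_scale=1e-3).x
    u0,v0=int(e[0])-6,int(e[2])-6; W=int(e[1]-e[0])+14; S2=8
    g8=cv2.resize(cv2.cvtColor(p,cv2.COLOR_RGB2GRAY)[v0:v0+W,u0:u0+W],None,fx=S2,fy=S2,interpolation=cv2.INTER_CUBIC)
    dark=(g8<thr).astype(np.uint8)
    def mask(c,z):
        q=(circ(c,z,st)-[u0,v0]+.5)*S2; m=np.zeros_like(dark); cv2.fillPoly(m,[q.round().astype(np.int32)],1); return m
    H=mask(h,zc)&mask(h,zc-.008); dark&=mask(h,zc)
    best=min(((np.sum((H&mask((h[0]+a,h[1]+b),zc-.008))!=dark),a,b) for a in np.arange(-.01,.0101,.0005) for b in np.arange(-.01,.0101,.0005)))
    print("hole",h.round(4),"res",res(h).round(1),"bore off mm",1000*best[1],1000*best[2],"bore",(h+best[1:]).round(4),"cost",best[0],"dark",dark.sum())
E
python3 - <<'E'
from fit import *
for thr in (28,40): fit("w4",(176,330,158,314),(206,83),thr=thr)
for tag in ("w3","w4"):
    p,d,st=load(tag); C=cloud("wrist",d,st); T=Ro.from_rotvec(st["orientation"]).as_matrix(); q=(C-st["tcp_pos"])@T*1000
    m=(d>0)&(abs(q[...,0])<16)&(abs(q[...,1])<16)&(q[...,2]<-26.5)&(q[...,2]>-31); print(tag,"head",q[m].mean(0),m.sum(),(q[m].min(0)+q[m].max(0))/2)
    g=p.astype(int)
    # nose ray in tool frame at z=75
    o,dd=rays("wrist",[[257,207]],st); o=(o-st["tcp_pos"])@T; dd=dd@T; print("nose@75",(o+dd*((.0755-o[2])/dd[:,2])[:,None])*1000)
    z=np.nonzero((q[...,2]>40)&(q[...,2]<80)&(abs(q[...,1])<15)&(abs(q[...,0])<15)); print(z[0].min() if len(z[0]) else None)
p,d,st=load("w4"); C=cloud("wrist",d,st); print(C[60:110,200:300,2].mean(),C[150,230],C[110,270])
cv2.imwrite("pics/nose.png",cv2.resize(np.hstack([load("w3")[0][190:250,225:290],load("w4")[0][190:250,225:290]]),(780,360),interpolation=2)[...,::-1])
E
```

```text
Traceback (most recent call last):
  File "fit.py", line 19, in fit
    best=min(((np.sum((H&mask((h[0]+a,h[1]+b),zc-.008))!=dark),a,b) for a in np.arange(-.01,.0101,.0005) for b in np.arange(-.01,.0101,.0005)))
  File "fit.py", line 19, in <genexpr>
    best=min(((np.sum((H&mask((h[0]+a,h[1]+b),zc-.008))!=dark),a,b) for a in np.arange(-.01,.0101,.0005) for b in np.arange(-.01,.0101,.0005)))
                         ~~~~^^^^^^^^^^^^^^^^^^^^^^^^^
  File "fit.py", line 17, in mask
    q=(circ(c,z,st)-[u0,v0]+.5)*S2; m=np.zeros_like(dark); cv2.fillPoly(m,[q.round().astype(np.int32)],1); return m
       ~~~~^^^^^^^^
  File "fit.py", line 5, in circ
    return proj("wrist",np.c_[c[0]+R*np.cos(th),c[1]+R*np.sin(th),0*th+z],st)
  File "h.py", line 22, in proj
    K,D=KD(optics.camera_model(name)); T=np.linalg.inv(c2w(name,st))
                                                       ~~~^^^^^^^^^
  File "h.py", line 7, in c2w
    m=optics.camera_model(name)
ValueError: time passes only in moves, steps and waits
```

Cache the camera model.

View pics/nose.png

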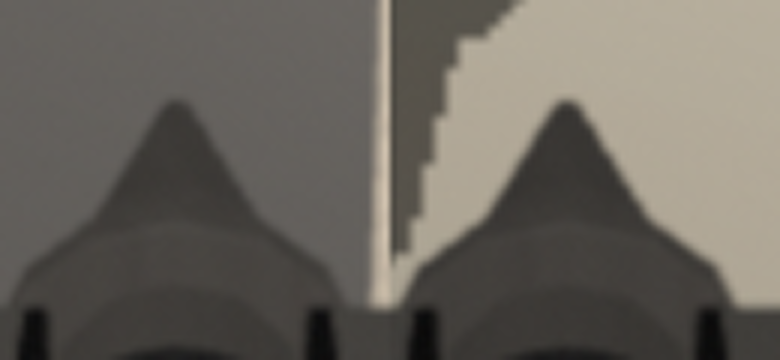

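The nose apex is at (254.2,206.7) in the full frame, so the pin is upright. Its axis is about 4 mm toward −x of the TCP. I move above the bore.

```bash
python3 -m crank '[[[2.3,-0.3,0],[0,0,0]],[[2.2,-0.3,1],[0,0,0]],[[0,0,2],[0,0,0]],[[0,0,1.5],[0,0,0]],[[0,0,0],[0,0,0]]]'; python3 -m crank '[[[0,0,0],[0,0,0]],[[0,0,0],[0,0,0]]]'
python3 - <<'E'
from h import *
p,d,st=snap("w5"); print(st["tcp_pos"],st["orientation"],st["contact_force"],st["moment"])
a=cv2.resize(p[160:250,205:305],(600,540),interpolation=2)
cv2.imwrite("pics/w5.png",a[...,::-1])
# predicted pixel of bore centre / hole centre
print(proj("wrist",[[.5498,-.1468,.118],[.542,-.1458,.110]],st))
E
```

```text
clock: 6.1
tcp_pos: [0.5454, -0.1455, 0.2047]
orientation: [-3.141, 0.0, 0.008]
contact_force: [-0.5, 0.4, -1.5]
grip_width: 0.0198
gripper_force: 78.5
clock: 6.3
tcp_pos: [0.5476, -0.1451, 0.2082]
orientation: [3.141, 0.001, 0.002]
contact_force: [1.0, 0.2, -1.1]
grip_width: 0.0199
gripper_force: 78.5
[ 0.54756715 -0.14512331  0.20823663] [3.14120094e+00 1.10760836e-03 2.34762536e-03] [ 1.03759541  0.23030898 -1.14314717] [0.01185004 0.00282225 0.02415439]
[[256.21425632 193.7188106 ]
 [254.78298293 200.30710998]]
```

View pics/w5.png

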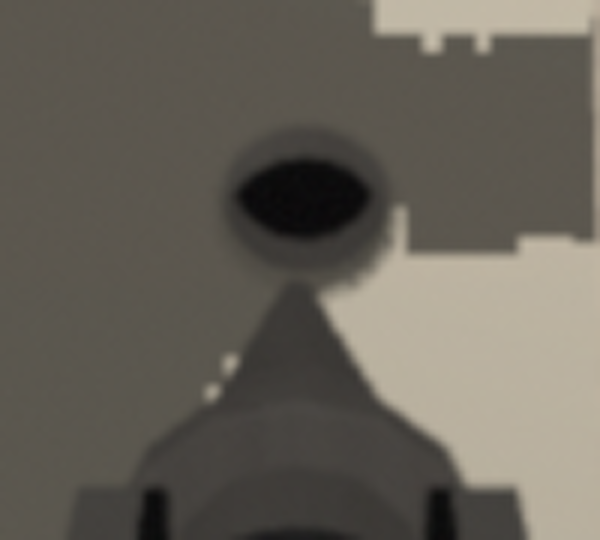

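The crop shows the hole at (305,207), as predicted, with the dark bore lens from y=158 to y=238. The nose tip is at (296,280). A second fit from this view follows.

Run:
```python
from fit import *
for thr in (28,40): fit("w5",(222,390,124,288),(205,160),thr=thr)
p,d,st=load("w5"); C=cloud("wrist",d,st); T=Ro.from_rotvec(st["orientation"]).as_matrix(); q=(C-st["tcp_pos"])@T*1000
for v in (208,210,212,216): print(v,q[v,254].round(1))
```

```text
hole [ 0.5495 -0.1464] res [-0.6  0.6 -0.2  0.2] bore off mm -7.499999999999998 0.5000000000000091 bore [ 0.542  -0.1459] cost 9687 dark 12636
hole [ 0.5495 -0.1464] res [-0.6  0.6 -0.2  0.2] bore off mm -6.999999999999997 0.5000000000000091 bore [ 0.5425 -0.1459] cost 8757 dark 14345
208 [-0.8  0.1 68.8]
210 [ 0.2  0.1 62.4]
212 [ 2.   0.1 54.4]
216 [ 3.9  0.1 43. ]
```

```bash
python3 -m crank '[[[-0.05,0.07,0.5],[0,0,0]],[[0,0,0.5],[0,0,0]],[[0,0,0.5],[0,0,0]],[[0,0,0.5],[0,0,0]],[[0,0,0],[0,0,0]]]'; python3 -m crank '[[[0,0,0.4],[0,0,0]],[[0,0,0.3],[0,0,0]],[[0,0,0],[0,0,0]],[[0,0,0],[0,0,0]]]'
```

```text
clock: 6.85
tcp_pos: [0.5459, -0.1449, 0.1863]
orientation: [-3.141, -0.003, 0.003]
contact_force: [0.6, -0.5, -0.7]
grip_width: 0.0196
gripper_force: 78.5
clock: 7.25
tcp_pos: [0.5465, -0.1451, 0.1803]
orientation: [-3.142, -0.003, 0.0]
contact_force: [-0.3, -0.8, -0.8]
grip_width: 0.02
gripper_force: 78.5
```

```bash
python3 -m crank '[[[0,0,0.3],[0,0,0]],[[0,0,0.3],[0,0,0]],[[0,0,0.3],[0,0,0]],[[0,0,0],[0,0,0]]]';python3 -m crank '[[[0,0,0.3],[0,0,0]],[[0,0,0.3],[0,0,0]],[[0,0,0],[0,0,0]],[[0,0,0],[0,0,0]]]'
```

```text
clock: 7.65
tcp_pos: [0.5468, -0.1451, 0.171]
orientation: [3.142, 0.003, 0.001]
contact_force: [0.9, 0.3, -2.2]
grip_width: 0.0198
gripper_force: 78.4
clock: 8.05
tcp_pos: [0.5472, -0.1452, 0.1654]
orientation: [3.141, 0.003, 0.002]
contact_force: [3.9, -0.9, -3.4]
grip_width: 0.0198
gripper_force: 78.2
```

```bash
python3 -m crank '[[[0,0,0.3],[0,0,0]],[[0,0,0.3],[0,0,0]],[[0,0,0],[0,0,0]],[[0,0,0],[0,0,0]]]';python3 -m crank '[[[0,0,0.3],[0,0,0]],[[0,0,0.3],[0,0,0]],[[0,0,0],[0,0,0]],[[0,0,0],[0,0,0]]]'
```

```text
clock: 8.45
tcp_pos: [0.5479, -0.1453, 0.1597]
orientation: [3.141, 0.003, 0.005]
contact_force: [6.4, -1.5, -0.6]
grip_width: 0.0197
gripper_force: 78.4
clock: 8.85
tcp_pos: [0.5486, -0.1455, 0.1542]
orientation: [3.141, 0.003, 0.007]
contact_force: [6.1, -2.7, 2.6]
grip_width: 0.0198
gripper_force: 78.8
```

```bash
python3 -m crank '[[[-0.1,0,0],[0,0,0]],[[-0.1,0,0.1],[0,0,0]],[[-0.05,0,0.2],[0,0,0]],[[0,0,0],[0,0,0]]]';python3 -m crank '[[[0,0,0.2],[0,0,0]],[[0,0,0.2],[0,0,0]],[[0,0,0],[0,0,0]],[[0,0,0],[0,0,0]]]'
```

```text
clock: 9.25
tcp_pos: [0.5476, -0.1455, 0.1521]
orientation: [3.14, 0.003, 0.013]
contact_force: [8.6, -1.7, 3.6]
grip_width: 0.0197
gripper_force: 78.8
clock: 9.65
tcp_pos: [0.5482, -0.1457, 0.1493]
orientation: [3.14, 0.003, 0.014]
contact_force: [6.8, -2.1, 11.9]
grip_width: 0.0195
gripper_force: 79.8
```

```bash
python3 -m crank '[[[-0.1,0,0],[0,0,0]],[[-0.1,0,0],[0,0,0]],[[-0.05,0,0],[0,0,0]],[[0,0,0],[0,0,0]]]';python3 -m crank '[[[-0.05,0.05,0.2],[0,0,0]],[[0,0,0.2],[0,0,0]],[[0,0,0],[0,0,0]],[[0,0,0],[0,0,0]]]'
```

```text
clock: 10.05
tcp_pos: [0.547, -0.1457, 0.1494]
orientation: [3.14, 0.003, 0.019]
contact_force: [10.6, -1.2, 7.8]
grip_width: 0.0197
gripper_force: 79.5
clock: 10.45
tcp_pos: [0.5458, -0.1458, 0.145]
orientation: [3.14, 0.003, 0.016]
contact_force: [10.2, -0.8, 5.7]
grip_width: 0.0196
gripper_force: 79.3
```

```bash
python3 -m crank '[[[0,0,0.2],[0,0,0]],[[0,0,0.2],[0,0,0]],[[0,0,0],[0,0,0]],[[0,0,0],[0,0,0]]]'; python3 -c "
from h import *;s=monitor.get_obs();print(Ro.from_rotvec(s['orientation']).as_matrix()[:,2],s['moment'])"
```

```text
clock: 10.85
tcp_pos: [0.5451, -0.1458, 0.1403]
orientation: [3.141, 0.003, 0.014]
contact_force: [9.8, -0.6, 4.3]
grip_width: 0.0198
gripper_force: 79.3
[ 8.66232555e-03 -9.40032049e-04 -9.99962040e-01] [-0.26444441 -2.21482715  0.04029981]
```

```bash
python3 -m crank '[[[0.05,0,0.2],[0,0,0]],[[0.05,0,0.2],[0,0,0]],[[0,0,0],[0,0,0]],[[0,0,0],[0,0,0]]]';python3 -m crank '[[[0.05,0,0.15],[0,0,0]],[[0,0,0.15],[0,0,0]],[[0,0,0],[0,0,0]],[[0,0,0],[0,0,0]]]'
```

```text
clock: 11.25
tcp_pos: [0.5449, -0.1457, 0.1356]
orientation: [3.141, 0.003, 0.009]
contact_force: [7.8, -1.8, 2.8]
grip_width: 0.0199
gripper_force: 79.1
clock: 11.65
tcp_pos: [0.545, -0.1457, 0.1323]
orientation: [3.141, 0.003, 0.008]
contact_force: [7.4, -0.9, 1.1]
grip_width: 0.0199
gripper_force: 79.0
```

```bash
python3 -m crank '[[[0.05,0,0.15],[0,0,0]],[[0,0,0.1],[0,0,0]],[[0,0,0],[0,0,0]],[[0,0,0],[0,0,0]]]'
```

```text
clock: 12.05
tcp_pos: [0.5453, -0.1458, 0.1313]
orientation: [3.141, 0.003, 0.008]
contact_force: [1.7, -0.6, 15.3]
grip_width: 0.0196
gripper_force: 80.3
```

```bash
python3 -m crank '[[[0.05,0,0.1],[0,0,0]],[[0,0,0.1],[0,0,0]],[[0,0,0],[0,0,0]],[[0,0,0],[0,0,0]]]'
```

```text
clock: 12.45
tcp_pos: [0.5454, -0.1458, 0.1311]
orientation: [3.141, 0.002, 0.007]
contact_force: [-4.7, 2.1, 31.7]
grip_width: 0.0202
gripper_force: 82.3
```

Seated at z=0.131, where the force rises stiffly. I relax the push and release.

```bash
python3 -m crank '[[[0,0,-0.15],[0,0,0]],[[-0.03,0,-0.1],[0,0,0]],[[0,0,0],[0,0,0]]]'; python3 -m crank '[[[0,0,0],[0,0,0]],[[0,0,0],[0,0,0]],[[0,0,0],[0,0,0]],[[0,0,0],[0,0,0]]]' 6 80; python3 -m crank '[[[0,0,-1],[0,0,0]],[[0,0,-2],[0,0,0]],[[0,0,-3],[0,0,0]],[[0,0,-3],[0,0,0]],[[0,0,-3],[0,0,0]]]'
```

```text
clock: 12.75
tcp_pos: [0.5453, -0.1458, 0.1313]
orientation: [3.141, 0.003, 0.007]
contact_force: [3.5, -0.8, 11.4]
grip_width: 0.0202
gripper_force: 79.4
clock: 13.15
tcp_pos: [0.5423, -0.1454, 0.1287]
orientation: [-3.141, -0.003, 0.003]
contact_force: [0.3, 0.2, -0.1]
grip_width: 0.06
gripper_force: 0.0
clock: 13.65
tcp_pos: [0.5429, -0.1455, 0.2511]
orientation: [-3.142, -0.003, 0.0]
contact_force: [0.7, 0.1, -0.0]
grip_width: 0.06
gripper_force: 0.0
```

```bash
python3 - <<'E'
from h import *
p,d,st=snap("w6"); C=cloud("wrist",d,st); z=C[...,2]
m=(d>0)&(np.hypot(C[...,0]-.5415,C[...,1]+.146)<.02)&(z>.157)&(z<.166); print(C[m].mean(0),m.sum(),(C[m].min(0)+C[m].max(0))/2)
E
python3 -m crank '[[[-1.7,3.4,0],[0,0,0]],[[-1.7,3.4,0],[0,0,0]],[[-1.7,3.4,0],[0,0,0]],[[-1.7,3.4,0],[0,0,0]],[[-1.7,3.4,0],[0,0,0]]]' 8.5
python3 -m crank '[[[-1.7,3.4,2],[0,0,0]],[[0,0,3],[0,0,0]],[[0,0,3],[0,0,0]],[[0,0,1],[0,0,0]],[[0,0,0],[0,0,0]]]'
python3 - <<'E'
from h import *
p,d,st=snap("w7"); C=cloud("wrist",d,st); z=C[...,2]; print(st["tcp_pos"],st["orientation"])
t=(d>0)&(np.hypot(C[...,0]-.440,C[...,1]+.349)<.02)&(z>.1095)&(z<.116)
(cx,cy),rr=cv2.minEnclosingCircle(C[t][:,:2].astype(np.float32)); print(cx,cy,rr,t.sum(),C[t].mean(0))
E
```

```text
[ 0.54248477 -0.1461273   0.15979805] 653 [ 0.54205021 -0.14590519  0.15958244]
clock: 14.2
tcp_pos: [0.4576, -0.3169, 0.2499]
orientation: [3.141, 0.003, 0.001]
contact_force: [1.3, -0.1, 0.2]
grip_width: 0.0849
gripper_force: 0.0
clock: 14.7
tcp_pos: [0.4409, -0.349, 0.1584]
orientation: [-3.14, -0.004, 0.004]
contact_force: [-0.2, 0.7, -0.7]
grip_width: 0.0852
gripper_force: 0.0
[ 0.44091402 -0.34900131  0.15835023] [-3.13988179 -0.00350633  0.00380812]
0.43895024061203003 -0.34938549995422363 0.010959990322589874 901 [ 0.43966146 -0.34933368  0.11175691]
```

```bash
python3 -m crank '[[[-0.2,0,2],[0,0,0]],[[0,0,2],[0,0,0]],[[0,0,2],[0,0,0]],[[0,0,1.3],[0,0,0]],[[0,0,0],[0,0,0]]]'; python3 -m crank '[[[0,0,0],[0,0,0]],[[0,0,0],[0,0,0]],[[0,0,0],[0,0,0]],[[0,0,0],[0,0,0]],[[0,0,0],[0,0,0]]]' 1.5 80; python3 -m crank '[[[0,0,0],[0,0,0]],[[0,0,0],[0,0,0]]]'
```

```text
clock: 15.25
tcp_pos: [0.4395, -0.3494, 0.086]
orientation: [-3.141, -0.004, 0.001]
contact_force: [-1.0, 0.9, 0.4]
grip_width: 0.0851
gripper_force: 0.0
clock: 15.75
tcp_pos: [0.4399, -0.35, 0.0871]
orientation: [3.141, 0.003, 0.001]
contact_force: [-0.9, 0.7, 4.9]
grip_width: 0.0197
gripper_force: 78.0
clock: 15.95
tcp_pos: [0.44, -0.3499, 0.0871]
orientation: [3.141, 0.003, 0.001]
contact_force: [-0.8, 0.7, 5.6]
grip_width: 0.0196
gripper_force: 78.1
```

```bash
python3 -m crank '[[[0,0,-1],[0,0,0]],[[0,0,-3],[0,0,0]],[[0,0,-4],[0,0,0]],[[0,0,-4],[0,0,0]],[[0,0,-4],[0,0,0]]]'; python3 -m crank '[[[0,0,-4],[0,0,0]],[[0,0,-1.5],[0,0,0]],[[0.4,-3.8,0],[0,0,0]],[[0.4,-3.8,0],[0,0,0]],[[0.4,-3.8,0],[0,0,0]]]'; python3 -m crank '[[[0.4,-3.8,0],[0,0,0]],[[0.4,-3.8,0],[0,0,0]],[[0.4,-3.8,0],[0,0,0]],[[0.4,-3.8,0],[0,0,0]],[[0.4,-3.8,0],[0,0,0]]]';  python3 -m crank '[[[0.4,-3.8,0],[0,0,0]],[[0.4,-3.8,0],[0,0,0]],[[0.4,-3.8,0],[0,0,0]],[[0.4,-3.8,0],[0,0,0]],[[0.4,-3.8,0],[0,0,0]]]'; python3 -m crank '[[[0,0,2],[0,0,0]],[[0,0,2.5],[0,0,0]],[[0,0,0],[0,0,0]],[[0,0,0],[0,0,0]],[[0,0,0],[0,0,0]]]'
python3 - <<'E'
from h import *
p,d,st=snap("w8"); print(st["tcp_pos"],st["orientation"])
C=cloud("wrist",d,st); u,v=proj("wrist",[[.53,.143,.118]],st)[0].astype(int); w=45; u=np.clip(u,w,511-w); v=np.clip(v,w,383-w); print("crop origin",u-w,v-w)
a=cv2.resize(p[v-w:v+w,u-w:u+w],(540,540),interpolation=cv2.INTER_CUBIC)
b=cv2.resize(p,(256,192)); im=np.zeros((540,796,3),np.uint8); im[:,:540]=a; im[:192,540:]=b
cv2.imwrite("pics/w8.png",im[...,::-1])
E
```

```text
clock: 16.45
tcp_pos: [0.4391, -0.3496, 0.2482]
orientation: [-3.141, -0.003, 0.0]
contact_force: [0.4, -0.0, -2.6]
grip_width: 0.0196
gripper_force: 78.7
clock: 16.95
tcp_pos: [0.4509, -0.2345, 0.3018]
orientation: [3.141, 0.001, 0.0]
contact_force: [-0.5, 0.4, -1.5]
grip_width: 0.0201
gripper_force: 78.8
clock: 17.45
tcp_pos: [0.4706, -0.0443, 0.3017]
orientation: [3.141, 0.002, 0.0]
contact_force: [0.8, -1.1, -1.7]
grip_width: 0.0198
gripper_force: 78.8
clock: 17.95
tcp_pos: [0.4904, 0.1455, 0.3017]
orientation: [3.141, 0.002, 0.0]
contact_force: [1.2, -0.4, -2.3]
grip_width: 0.0194
gripper_force: 78.8
clock: 18.45
tcp_pos: [0.4914, 0.1443, 0.2577]
orientation: [-3.141, -0.002, -0.003]
contact_force: [-0.5, 0.3, -1.5]
grip_width: 0.0194
gripper_force: 78.9
[0.49140324 0.14430738 0.2577108 ] [-3.14110430e+00 -1.77466267e-03 -2.94163572e-03]
crop origin 210 88
```

View pics/w8.png

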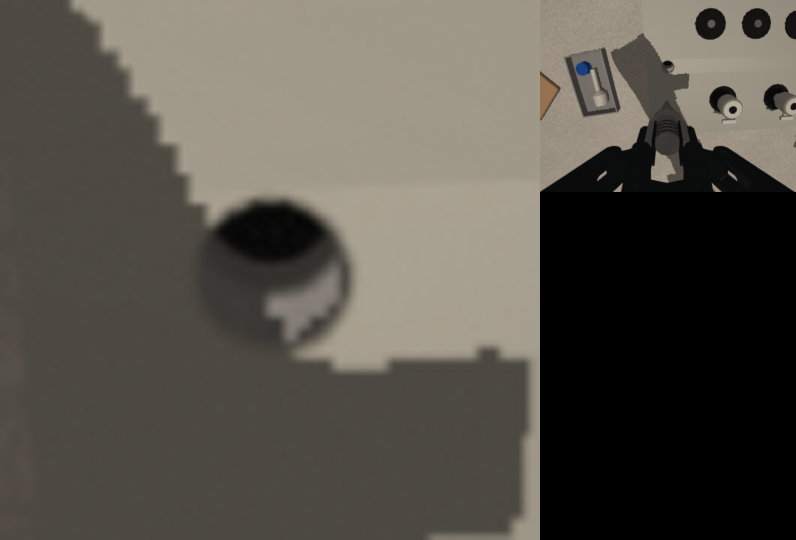

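The left hole sits at crop (274,272). The bore is displaced toward +x, up in the image. Black shows from y=200 to 262, then the grey bore wall down to about 292, then the lit lug top.

Run:
```python
from fit import *
tag="w8";p,d,st=load(tag); org=np.array([210,88])
e=np.array([197,351,195,350])/6+[210,210,88,88]-.4
g=atz("wrist",[[(e[0]+e[1])/2,(e[2]+e[3])/2]],.118,st)[0,:2]
def res(c): q=circ(c,.118,st); return np.array([q[:,0].min(),q[:,0].max(),q[:,1].min(),q[:,1].max()])-e
h=least_squares(res,g,x_scale=1e-3).x; print("hole",h,res(h).round(1))
px=lambda u,v: np.array([[u,v]])/6+org-.4
print("bore -x edge top",atz("wrist",px(270,292),.110,st)[0]," -x edge bottom",atz("wrist",px(272,263),.080,st)[0])
gr=cv2.cvtColor(p,cv2.COLOR_RGB2GRAY)[116:150,240:272]
for row in gr: print(' '.join('%3d'%x for x in row))
P1=np.array([.542,-.146]); print("dist hole",np.linalg.norm(h-P1))
C=cloud("wrist",d,st); T=Ro.from_rotvec(st["orientation"]).as_matrix(); q=(C-st["tcp_pos"])@T*1000
for v in (206,208,210,212,216): print(v,q[v,254].round(1))
for v in range(218,236,2): print(v,q[v,254].round(1))
```

```text
hole [0.53014198 0.14335296] [ 0.1 -0.1  0.2 -0.2]
bore -x edge top [0.52634691 0.14389269 0.11      ]  -x edge bottom [0.52639947 0.14356256 0.08      ]
143 149 153 154 154 154 154 154 154 153 154 154 154 154 154 154 153 153 153 153 153 153 153 154 153 153 152 153 153 154 153 153
 90 119 150 154 154 154 154 154 154 154 153 154 155 154 154 154 154 153 154 154 154 153 153 153 154 153 153 153 153 154 153 153
 79 115 150 154 154 154 154 154 155 154 154 154 154 153 154 153 154 154 154 154 154 154 154 154 154 154 154 154 154 154 155 154
 80 115 150 154 155 155 155 155 155 154 155 154 153 152 151 153 155 155 155 157 157 158 158 158 158 158 159 159 160 160 160 161
 79 117 153 156 157 158 158 158 159 157 155 151 144 137 134 137 140 140 147 155 157 160 161 161 161 162 161 162 162 162 162 162
 78 112 144 148 153 159 159 158 155 146 132 108  81  81  88  88  83  78 100 122 136 150 158 161 161 161 161 162 162 163 161 162
 75  80  86  91 124 156 157 145 127 114  95  61  34  26  27  28  25  25  41  71  97 117 139 155 160 162 162 162 162 162 162 161
 74  74  74  80 119 152 141 110  74  56  35  19  1
[... 3026 characters left out ...]
 73  73  74  74  73  73  73  73  74  73  73  72  72  71  71  72  73  87 108 122 131 132 134 135 146 157 159 158 158 159 158
 74  73  73  73  73  73  74  73  73  73  73  73  72  72  73  73  72  73  74  78  81  83  83  83  88 122 150 152 153 153 152 153
 73  74  73  73  73  73  73  73  73  73  73  73  73  73  73  73  72  73  73  73  73  73  73  72  77 103 126 128 128 128 128 127
dist hole 0.28959583842801734
206 [ 3.7  0.1 60.5]
208 [ 5.3  0.1 52.6]
210 [ 6.3  0.1 46.6]
212 [ 7.6  0.1 39.9]
216 [14.6  0.1 16.4]
218 [14.9  0.1 13.2]
220 [14.   0.1 12.8]
222 [13.1  0.1 12.3]
224 [12.2  0.1 11.8]
226 [11.2  0.1 11.8]
228 [10.3  0.1 11.4]
230 [9.9 0.1 9.9]
232 [10.2  0.1  6.9]
234 [10.5  0.1  4.1]
```

```bash
python3 -m crank '[[[2.3,0,0],[0,0,0]],[[2.3,0.05,1],[0,0,0]],[[0,0,2],[0,0,0]],[[0,0,1.5],[0,0,0]],[[0,0,0],[0,0,0]]]'; python3 -m crank '[[[0,0,0],[0,0,0]],[[0,0,0],[0,0,0]],[[0,0,0],[0,0,0]]]'
python3 - <<'E'
from h import *
p,d,st=snap("w9"); print(st["tcp_pos"],st["orientation"],st["contact_force"])
C=cloud("wrist",d,st); T=Ro.from_rotvec(st["orientation"]).as_matrix(); q=(C-st["tcp_pos"])@T*1000
g=cv2.cvtColor(p,cv2.COLOR_RGB2GRAY)
for v in range(200,214,2): print(v,q[v,254].round(1))
print("pred hole/bore px",proj("wrist",[[.5301,.1434,.118],[.5368,.1438,.11],[.5368-.0105,.1438,.11]],st))
print(g[170:210,254]); print(g[188,235:275])
E
```

```text
clock: 19.0
tcp_pos: [0.536, 0.1432, 0.2102]
orientation: [3.141, 0.002, -0.004]
contact_force: [-0.7, 1.1, -1.4]
grip_width: 0.0192
gripper_force: 78.9
clock: 19.3
tcp_pos: [0.5373, 0.1442, 0.2126]
orientation: [-3.141, -0.003, -0.003]
contact_force: [0.8, 0.0, -1.1]
grip_width: 0.0193
gripper_force: 78.9
[0.53731486 0.14416461 0.21258123] [-3.14103755e+00 -2.74426595e-03 -3.27561433e-03] [ 0.7551017   0.00130359 -1.11133034]
200 [-11.4   0.  115.2]
202 [ 1.1  0.1 75.2]
204 [ 2.9  0.1 66.4]
206 [ 4.   0.1 59.7]
208 [ 5.   0.1 53.4]
210 [ 6.3  0.1 46.7]
212 [ 7.3  0.1 40.8]
pred hole/bore px [[255.01887716 204.11739336]
 [254.49583836 192.16833482]
 [254.46407533 205.24238622]]
[81 80 80 79 80 80 80 81 80 81 81 79 79 80 79 80 79 80 79 79 75 55 25 38
 53 55 55 55 54 53 53 53 52 52 52 53 53 53 53 53]
[80 79 80 80 80 80 80 79 80 79 79 80 79 80 79 80 80 80 80 79 80 79 80 79
 79 80 79 80 79 79 80 80 80 78 80 80 79 79 79 79]
```

```bash
python3 -m crank '[[[0.05,0.03,0.5],[0,0,0]],[[0,0,0.5],[0,0,0]],[[0,0,0.5],[0,0,0]],[[0,0,0.3],[0,0,0]],[[0,0,0],[0,0,0]]]'; python3 -m crank '[[[0,0,0.4],[0,0,0]],[[0,0,0.3],[0,0,0]],[[0,0,0],[0,0,0]],[[0,0,0],[0,0,0]]]'
```

```text
clock: 19.85
tcp_pos: [0.5368, 0.1435, 0.1925]
orientation: [3.141, 0.003, -0.002]
contact_force: [0.8, -0.6, 0.0]
grip_width: 0.0198
gripper_force: 78.9
clock: 20.25
tcp_pos: [0.5372, 0.1436, 0.1863]
orientation: [3.142, 0.003, -0.0]
contact_force: [-0.6, 0.7, -1.0]
grip_width: 0.0195
gripper_force: 78.9
```

```bash
python3 -m crank '[[[0,0,0.3],[0,0,0]],[[0,0,0.3],[0,0,0]],[[0,0,0.3],[0,0,0]],[[0,0,0],[0,0,0]]]'; python3 -m crank '[[[0.05,0,0.3],[0,0,0]],[[0.05,0,0.3],[0,0,0]],[[0,0,0],[0,0,0]],[[0,0,0],[0,0,0]]]'; python3 -m crank '[[[0.05,0,0.3],[0,0,0]],[[0.05,0,0.3],[0,0,0]],[[0,0,0],[0,0,0]],[[0,0,0],[0,0,0]]]'
```

```text
clock: 20.65
tcp_pos: [0.5366, 0.1435, 0.1766]
orientation: [3.141, 0.003, -0.002]
contact_force: [-1.0, -0.3, -1.4]
grip_width: 0.0199
gripper_force: 79.0
clock: 21.05
tcp_pos: [0.5368, 0.1436, 0.1704]
orientation: [3.141, 0.003, -0.005]
contact_force: [-5.0, 0.5, -0.6]
grip_width: 0.0193
gripper_force: 79.0
clock: 21.45
tcp_pos: [0.5375, 0.1436, 0.1645]
orientation: [3.141, 0.004, -0.005]
contact_force: [-6.4, 0.0, -0.8]
grip_width: 0.0196
gripper_force: 79.1
```

```bash
python3 -m crank '[[[0.05,0,0.3],[0,0,0]],[[0.05,0,0.3],[0,0,0]],[[0,0,0],[0,0,0]],[[0,0,0],[0,0,0]]]'; python3 -m crank '[[[0.05,0,0.3],[0,0,0]],[[0.05,0,0.3],[0,0,0]],[[0,0,0],[0,0,0]],[[0,0,0],[0,0,0]]]'
```

```text
clock: 21.85
tcp_pos: [0.5383, 0.1437, 0.1586]
orientation: [3.141, 0.004, -0.006]
contact_force: [-6.5, 1.2, 0.6]
grip_width: 0.0199
gripper_force: 79.3
clock: 22.25
tcp_pos: [0.5387, 0.1437, 0.1527]
orientation: [3.141, 0.004, -0.007]
contact_force: [-8.9, -0.2, 3.0]
grip_width: 0.0196
gripper_force: 79.7
```

```bash
python3 -m crank '[[[0,0,0.25],[0,0,0]],[[0,0,0.25],[0,0,0]],[[0,0,0],[0,0,0]],[[0,0,0],[0,0,0]]]'; python3 -m crank '[[[0,0,0.2],[0,0,0]],[[0,0,0.2],[0,0,0]],[[0,0,0],[0,0,0]],[[0,0,0],[0,0,0]]]'
```

```text
clock: 22.65
tcp_pos: [0.5394, 0.1437, 0.1476]
orientation: [3.141, 0.004, -0.006]
contact_force: [-7.6, 0.8, 2.1]
grip_width: 0.0195
gripper_force: 79.0
clock: 23.05
tcp_pos: [0.5393, 0.1437, 0.1436]
orientation: [3.141, 0.004, -0.006]
contact_force: [-7.0, -0.3, 1.4]
grip_width: 0.0198
gripper_force: 79.2
```

```bash
python3 -m crank '[[[-0.03,0,0.2],[0,0,0]],[[-0.03,0,0.2],[0,0,0]],[[0,0,0],[0,0,0]],[[0,0,0],[0,0,0]]]'; python3 -m crank '[[[-0.03,0,0.15],[0,0,0]],[[-0.03,0,0.15],[0,0,0]],[[0,0,0],[0,0,0]],[[0,0,0],[0,0,0]]]'
```

```text
clock: 23.45
tcp_pos: [0.539, 0.1438, 0.1397]
orientation: [3.141, 0.004, -0.005]
contact_force: [-7.3, 0.4, 0.7]
grip_width: 0.0194
gripper_force: 79.3
clock: 23.85
tcp_pos: [0.5388, 0.1438, 0.1368]
orientation: [3.141, 0.003, -0.004]
contact_force: [-4.8, 1.5, 0.9]
grip_width: 0.0191
gripper_force: 79.3
```

```bash
python3 -m crank '[[[0,0,0.15],[0,0,0]],[[0,0,0.1],[0,0,0]],[[0,0,0],[0,0,0]],[[0,0,0],[0,0,0]]]'
```

```text
clock: 24.25
tcp_pos: [0.5388, 0.1438, 0.1351]
orientation: [3.141, 0.003, -0.003]
contact_force: [-8.5, -0.2, 8.0]
grip_width: 0.0195
gripper_force: 80.3
```

```bash
python3 -m crank '[[[-0.05,0,0.1],[0,0,0]],[[0,0,0],[0,0,0]],[[0,0,0],[0,0,0]]]'
```

```text
clock: 24.55
tcp_pos: [0.5388, 0.1439, 0.1351]
orientation: [3.141, 0.003, -0.001]
contact_force: [-10.4, -1.3, 14.1]
grip_width: 0.0198
gripper_force: 81.0
```

```bash
python3 -m crank '[[[0,0,0.08],[0,0,0]],[[0,0,0],[0,0,0]],[[0,0,0],[0,0,0]]]'; python3 -m crank '[[[0,0,-0.15],[0,0,0]],[[0,0,-0.05],[0,0,0]],[[0,0,0],[0,0,0]]]'; python3 -m crank '[[[0,0,0],[0,0,0]],[[0,0,0],[0,0,0]],[[0,0,0],[0,0,0]],[[0,0,0],[0,0,0]]]' 6 80; python3 -m crank '[[[0,0,-1],[0,0,0]],[[0,0,-2],[0,0,0]],[[-1,0,-3],[0,0,0]],[[-1,0,-3],[0,0,0]],[[-1,0,-3],[0,0,0]]]';  python3 -m crank '[[[0,3,-3],[0,0,0]],[[0,4,-3],[0,0,0]],[[0,4,0],[0,0,0]],[[0,3,0],[0,0,0]],[[0,0,0],[0,0,0]]]'
python3 - <<'E'
from h import *
p,d,st=snap("w10"); C=cloud("wrist",d,st); z=C[...,2]; print(st["tcp_pos"])
for c in [(.5420,-.146),(.5368,.1437)]:
    rr=np.hypot(C[...,0]-c[0],C[...,1]-c[1])
    m=(d>0)&(rr<.02)&(z>.155)&(z<.17); s=(d>0)&(rr>.0125)&(rr<.0155)&(z>.115)&(z<.135); k=(d>0)&(rr>.021)&(rr<.03)&(z<.13)&(z>.10)
    print("head",C[m].mean(0).round(4),m.sum(),"shoulder z",np.percentile(z[s],[25,50,75]),"cover z",np.median(z[k]))
cv2.imwrite("pics/w10.png",p[...,::-1])
E
```

```text
clock: 24.85
tcp_pos: [0.5388, 0.1439, 0.135]
orientation: [3.141, 0.003, -0.001]
contact_force: [-11.8, -1.9, 20.5]
grip_width: 0.0196
gripper_force: 81.6
clock: 25.15
tcp_pos: [0.5388, 0.1438, 0.1352]
orientation: [3.141, 0.003, -0.002]
contact_force: [-6.7, -0.3, 4.5]
grip_width: 0.0199
gripper_force: 79.2
clock: 25.55
tcp_pos: [0.5401, 0.1436, 0.1352]
orientation: [-3.141, -0.003, -0.002]
contact_force: [0.7, 0.3, 0.7]
grip_width: 0.0601
gripper_force: 0.0
clock: 26.05
tcp_pos: [0.5092, 0.1437, 0.2569]
orientation: [-3.141, -0.003, -0.001]
contact_force: [-0.3, 0.3, -0.3]
grip_width: 0.0597
gripper_force: 0.0
clock: 26.55
tcp_pos: [0.5098, -0.0018, 0.316]
orientation: [3.14, -0.009, 0.002]
contact_force: [0.1, 0.7, 0.4]
grip_width: 0.0597
gripper_force: 0.0
[ 0.50979043 -0.00175636  0.31603595]
head [ 0.5434 -0.1443  0.1593] 485 shoulder z [0.12215712 0.12271448 0.12313708] cover z 0.11777927985882278
head [0.5379 0.1424 0.1595] 477 shoulder z [0.12177815 0.12260083 0.1232561 ] cover z 0.11788824229232253
```

View pics/w10.png

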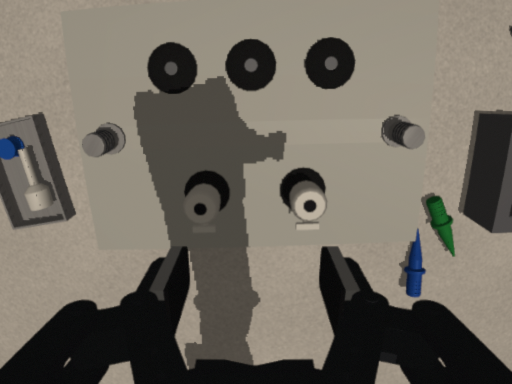

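Both pins, at (102,141) and (405,133), stand upright with their shoulders 5 mm above a cover face at z≈0.118, which is flush. The hand is clear, so I hand in.

```bash
python3 -c "
from bench import r
print(r.hand_in())"
```

```text
the job is handed in; nothing more can be done
None
```

Both pins stand upright in the cover's two holes with their shoulders flush on it. The cover is on its seat and the gripper clear; I handed in at about 27 s of the 72 s, and the wrist force I read peaked at about 32 N, with no verdict returned.

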